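Key and refit the drive pulley of a cup-printing jig

ROBOT

A 7-joint arm with a two-finger parallel gripper is mounted at the origin on the work surface. World frame = base frame: x ahead of the robot, y to its left, z up, the work surface at z = 0. Lengths are in m, angles in degrees, forces in N, time in s.
With the tool pointing down it reaches from about 0.4 to 0.875 m from the base axis. Payload 4.4 kg.
Tool frame: the origin (TCP) lies midway between the tips of the shut fingers; the grasp point (between the pads) lies 19 mm behind it; z points along the fingers, y is the line along which they close (so a half turn about z gives the same grasp; the last joint's range is limited). The gripper opens to 85 mm and grips with 20 to 120 N. Pads are 22 mm wide; open, the fingers measure 114 mm over their backs; the gripper's body (76 mm by 85 mm) begins 54 mm behind the grasp point. The pads swing forward as they close: fully open they stand 13 mm farther back than shut.
Start: joints at [-73.671, 36.005, 2.206, 86.941, -1.547, 57.084, -1.146], TCP at [0.223, 0.61, 0.231] pointing down, gripper open.
Joint ranges: [-175.42, 175.42], [-21.48, 121.26], [-71.46, 75.88], [10.55, 141.38], [-63.04, 243.04], [13.31, 113.54], [-168.57, 168.57]. Speed limits (degrees/s): [147.25, 147.25, 180, 180, 180, 180, 180].

INTERFACE

Orientations are given as [roll, pitch, yaw] about the fixed x, y, z axes, in that order (R = Rz(yaw) Ry(pitch) Rx(roll)).
In Python, from workcell import bot gives the robot as it stands.
- The arm moves only by the shell command python3 -m creep 'ROWS' [FORCE]. ROWS is JSON, a list of rows, each an object with "delta_pos": the shift along the world's x, y, z in cm, a list of three; "twist": the turn about the world's z in rad; "jaw": the opening, from 0 (shut) to 1 (fully open). In form: [{"delta_pos": [dx, dy, dz], "twist": twist, "jaw": jaw}, ...]. A call has exactly 8 rows; each row shifts and turns the commanded pose from where the row before left it; what a row does not reach is not made up. A row lasts 1/8 s, in which the tool goes at most 62.5 mm and 10.7 degrees, less where a joint would pass 70% of its speed; a pose out of reach is approached as far as the arm can. A call with a gripper value outside its range is refused whole. The fingers move at their own pace and stop on an object; FORCE is the grip in N (left out, the last holds). Time passes only in rows, so rows that do not move let the fingers close, or fill a call up. It gives the time, the measured TCP pose, the force, the opening and the grip force at its end, in the units of the state.
- bot.sense(): the state, without advancing time (a new reading comes with each control period).
- bot.get_image(name): name is "scene" or "side" or "wrist"; returns a dict with "color" (400x640x3 uint8, red, green, blue), "depth" (400x640 float32, m along the optical axis (not along the pixel's ray), 0 where there is no reading), "camera_matrix" (3x3 intrinsics, pixels), "k1" (the pictures are not rectified: a ray, as slopes to the right and down, at radius r is drawn at 1 + k1 r^2 times it, then the intrinsics apply), "eye" and "attitude" of the camera in the world. Camera axes: x right, y up, looking along -z (the intrinsics and any distortion apply to the point x, -y, -z); pixel columns grow to the right and rows downward; lengths in m; the calibration is good to about 2 mm. A picture is of the moment at which its call begins.
- bot.finish_job(): hands the job in; it is judged then, once.
The state is a dict: "clock": time; "qpos": joint angles; "qvel": joint speeds; "joint_efforts": joint torques, N m; "position": TCP position; "eef_rot": TCP orientation; "force": force on the tool from outside, world axes, zero at the start; "wrist_torque": the same for the moment, N m; "finger_gap": finger opening in m; "gripper_force": force on a finger pad.
Only numpy, scipy, OpenCV 4.12 (cv2) and the standard library are available. Lean on these libraries where they do the work, as an engineer would, in place of code of your own. Each camera call takes 0.05 s, during which the arm holds its last target. There are 200 camera calls.

TASK

Refit the drive pulley on the green drive head. First drop the brass key into the slot of the upright shaft so that it stands fully down in its pocket and is left free; then slide the black toothed pulley with the aluminium boss over shaft and key, keyway aligned, fully down onto the shoulder, and let go. Be gentle: find the keyway by eye or feel, lower the pulley in the grip instead of letting it fall down the shaft, never push on the key or drive head with more than about 50 N, and leave the red idler and everything else on the bench where they are.

Things in the scene. Friction and masses are not known exactly. Their poses are not given: they have to be found in the camera images.
- drive_head: Green gear housing fixed to the bench, 130 x 110 mm, 50 mm high; origin at the centre of its underside, z up. On top, centred, stands a dark steel shoulder (56 mm diameter, 50 to 78 mm above the bench), on that a bright steel shaft (32 mm diameter, 78 to 114 mm). A key slot runs down the +x side of shaft and shoulder. Nothing on it turns.
- shaft_top (a point): Centre of the shaft's flat top, 114 mm above the bench, drive head's axes. The key slot is 12.4 mm wide, its flat floor 9 mm from the axis towards +x. From here down to 78 mm it is open outwards and at the top; below that, in the shoulder, it goes on as a closed square pocket.
- key_pocket (a point): Centre of the pocket's bottom: 15.2 mm from the shaft axis along the drive head's +x, 50 mm above the bench; drive head's axes. Pocket 12.4 x 12.4 mm, 28 mm deep (mouth at 78 mm). The key is home when its foot is here; its top is then 10 mm below the shaft's top and it stands out of the shaft's side by about 4 mm.
- shoulder (a point): Point on the shaft axis at the shoulder's top face, 78 mm above the bench; drive head's axes. The pulley's underside comes to rest here.
- key: Loose square brass bar 10 x 10 x 54 mm with chamfered foot, about 40 g, upright in the parts block, its top 62 mm above the bench. Origin at the centre of its foot, z up along it, x and y square to its sides. Held by its top 10 mm it can be lowered until the fingertips almost meet the shaft's top: it is then 8 mm into the pocket and falls the last 20 mm when released.
- parts_block: Light wooden block 50 x 150 mm, 32 mm high, heavy enough to stay put; origin at the centre of its underside. Three 13 mm square holes, 24 mm deep, along its y axis at -50, 0 and +50 mm. Key and dowel stand in those at 0 and -50, either way round; the thin pin in that at +50.
- pulley: Pulley lying flat, 0.36 to 0.63 kg: black toothed rim 94 mm diameter, 22 mm high, round an aluminium boss 56 mm diameter, 50 mm high: grip the boss above the rim. Origin on the axis at the underside, z up; axes are the rim's. The boss is clamped in the rim at no exact angle: its keyway points anywhere up to 0.85 rad either side of the +x given here; see it from above or feel for it.
- pulley_bore (a point): Centre of the bore at the pulley's underside (pulley's axes). Bore 34 mm diameter, right through, flared to about 37 mm in the lowest 3 mm. The keyway, 14 mm wide and reaching 23.5 mm from the axis, runs its whole length. Misaligned by more than about 0.1 rad (the key has some play) the pulley stops on the key's top, underside about 26 mm above the shoulder; aligned, it slides down freely.
- idler: Bystander, leave it: red toothed idler, 94 mm diameter, white boss 52 mm diameter and 34 mm high, plain dark bore without keyway; lies flat.
- dowel: Bystander: dark round steel pin, 10 mm diameter, 50 mm long, standing in the parts block.
- spare_pin: Bystander: thin bright round pin, 8 mm diameter, 38 mm long, standing in the parts block.
- cup_a: Bystander: clear plastic cup, 84 mm diameter, 105 mm high, upside down.
- cup_b: Bystander: red plastic cup, 84 mm diameter, 105 mm high, upside down.
- ink_bottle: Bystander: blue ink bottle, 56 mm diameter, 130 mm high.
- ink_tin: Bystander: yellow ink tin, 80 mm diameter, 90 mm high.
- squeegee: Bystander: wooden hand squeegee, 130 mm long, lying on the bench at the robot's left.
Things that resemble listed ones, but are neither listed nor needed, are in the scene too. Leave any pink or purple look-alike of the drive_head alone.

How it is judged (in metres and radians):
On the way, in this order (a step that is already met when the one before it is completed fails the run):
1. the key stands at the bottom of its pocket, let go, with the pulley still off the shaft (x of key in the frame of key_pocket between -0.003 and 0.003 m and y of key in the frame of key_pocket between -0.003 and 0.003 m and z of key in the frame of key_pocket between -0.003 and 0.003 m and angle between key's own z axis and vertical below 0.1 rad and contact force between the fingers and key below 0.1 N and horizontal distance between pulley_bore and shoulder above 0.05 m), for 0.2 s.
2. the pulley sits on the shoulder, over the key (x of key in the frame of key_pocket between -0.003 and 0.003 m and y of key in the frame of key_pocket between -0.003 and 0.003 m and z of key in the frame of key_pocket between -0.003 and 0.003 m and angle between key's own z axis and vertical below 0.1 rad and x of pulley_bore in the frame of shoulder between -0.003 and 0.003 m and y of pulley_bore in the frame of shoulder between -0.003 and 0.003 m and z of pulley_bore in the frame of shoulder between -0.003 and 0.003 m and angle between pulley's own z axis and vertical below 0.06 rad), for 0.1 s.
At the end, for the whole second after the job is handed in: The key's foot is within 3 mm of the bottom centre of its pocket on every axis of the drive head, key upright within 0.1 rad; the pulley's bore centre is within 3 mm of the shoulder's centre on every axis of the drive head, pulley upright within 0.06 rad; both at rest and released (all of step 2 and linear speed of each of pulley, key below 0.02 m/s); the robot touches nothing.
It fails at once if the pulley pressed or dropped on the drive head with more than 50 N (contact force between pulley and drive_head above 50 N).
It fails at once if the pulley pressed or dropped on the key with more than 50 N (contact force between pulley and key above 50 N).
It fails at once if the robot pushing the drive head with more than 50 N (contact force between any of the fingers, the arm and drive_head above 50 N).
It fails at once if the pulley let fall down the shaft (faster than 0.45 m/s there) (horizontal distance between pulley_bore and shoulder below 0.01 m and height (world z) of pulley_bore below 0.12 m and linear speed of pulley above 0.45 m/s).
It fails at once if a bystander (idler, dowel, thin pin, cups, ink bottle, ink tin, squeegee) moved by more than 30 mm (distance of any of idler, dowel, spare_pin, cup_a, cup_b, ink_bottle, ink_tin, squeegee from where it was at the start of the episode above 0.03 m).
It also fails if it takes over 72 s, if anything falls off the work surface, if the arm or the gripper's body presses on something with over 40 N, if the wrist force passes 120 N, or if a joint passes its speed limit or range.

## Working session

There is one attempt and no reset: what is moved stays moved. The work goes in short steps, Python scripts to look and compute and a shell command to move; the robot and the scene stay as the last step left them, time stands still between calls to the robot, and variables do not carry over. Pictures are saved under pics/ and viewed, at most 10 in all, crops included, and the job is handed in when it is done.

```bash
ls; mkdir -p pics
cat > h.py <<'E'
import numpy as np, cv2
from workcell import bot
def cam(name):
    return bot.get_image(name)
def Rm(im):
    a=np.array(im["attitude"],float)
    if a.shape==(3,3): return a
    from scipy.spatial.transform import Rotation as R
    return R.from_euler('xyz',a,degrees=True).as_matrix() if a.size==3 else R.from_quat(a).as_matrix()
def rays(im,px):
    px=np.array(px,float).reshape(-1,1,2)
    n=cv2.undistortPoints(px,np.array(im["camera_matrix"],float),np.array([im["k1"],0,0,0.]),)[:,0]
    d=np.c_[n[:,0],-n[:,1],-np.ones(len(n))]
    return d@Rm(im).T
def onplane(im,px,z):
    d=rays(im,px); e=np.array(im["eye"],float)
    return e+d*((z-e[2])/d[:,2])[:,None]
def tri(ims,pxs):
    A=np.zeros((3,3));b=np.zeros(3)
    for im,p in zip(ims,pxs):
        d=rays(im,[p])[0];d/=np.linalg.norm(d);M=np.eye(3)-np.outer(d,d);A+=M;b+=M@np.array(im["eye"],float)
    return np.linalg.solve(A,b)
def depthpt(im,px):
    d=rays(im,px); z=np.array([im["depth"][int(round(v)),int(round(u))] for u,v in px])
    return np.array(im["eye"],float)+d*z[:,None]
def save(im,name,crop=None,s=1):
    c=im["color"][:,:,::-1]
    if crop: x0,y0,x1,y1=crop; c=c[y0:y1,x0:x1]
    cv2.imwrite("pics/"+name,cv2.resize(c,None,fx=s,fy=s,interpolation=cv2.INTER_CUBIC))
E
python3 - <<'E'
from h import *
import pickle
for n in("scene","side","wrist"):
    im=cam(n); pickle.dump(im,open(n+".pkl","wb")); save(im,n+".png"); print(n,im["eye"],im["attitude"],im["k1"],im["camera_matrix"][0])
a=cv2.imread("pics/scene.png");b=cv2.imread("pics/side.png")
print(bot.sense())
E
```

```text
pics
scene [1.05126412 0.1736659  0.85817711] [ 37.03547544  -0.98278386 107.78464146] -0.05583736251095224 [381.57345705   0.         313.09925556]
side [ 0.28281558 -1.14099833  0.76884992] [ 60.22626232  -0.55954256 -10.99954986] 0.020359134727186076 [481.29008196   0.         318.26014001]
wrist [0.15275804 0.63593888 0.37367639] [-17.40964324   0.0849517   69.8932439 ] -0.022277731271040546 [325.70766101   0.         317.54535349]
{'clock': 0.15, 'qpos': array([-73.67203977,  36.04769314,   2.20177533,  86.98201647,
        -1.54946538,  57.08404816,  -1.14537652]), 'qvel': array([ 0.1676277 , -0.24543974, -0.15170001, -0.15320506,  0.05716491,
       -0.03921181,  0.01526798]), 'joint_efforts': array([ 1.50089021e-03, -5.63800442e+01,  1.22776821e+00, -1.93652916e+01,
        1.11096216e-02,  7.39704614e-03, -8.20909719e-06]), 'position': array([0.22314201, 0.60999679, 0.2305938 ]), 'eef_rot': array([-1.79915823e+02, -2.31644627e-03,  1.59902121e+02]), 'force': array([ 0.58053706, -0.33369096,  0.33485452]), 'wrist_torque': array([ 0.02046534,  0.03404625, -0.02442759]), 'gripper_force': 0.0, 'finger_gap': 0.08551961852582278}
```

View pics/scene.png

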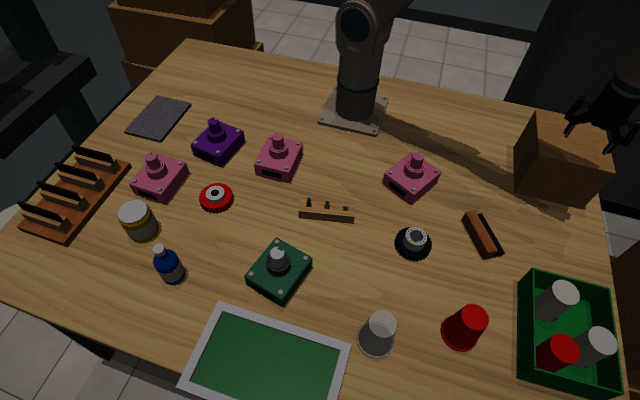

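View pics/side.png

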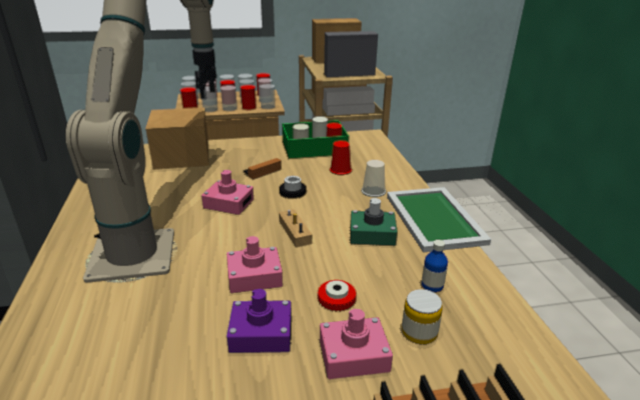

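The scene view shows the green head at (278,268), parts block at (327,212), pulley at (414,242), and red idler at (216,197). The only other head-like things are pink or purple. The side view agrees: head (373,225), block (295,227), pulley (292,187).

Run:
```python
from h import *
import pickle
S=pickle.load(open("scene.pkl","rb"));D=pickle.load(open("side.pkl","rb"))
for n,p,q in [("shafttop",(278,252),(375,203)),("pulleytop",(415,233),(292,180)),("blockL",(308,200),(291,212)),("blockm",(326,203),(295,219)),("blockR",(345,206),(301,226))]:
    print(n,tri([S,D],[p,q]).round(3))
    print(depthpt(S,[p]).round(3),depthpt(D,[q]).round(3))
for n,p,z in [("blk L",(300,208),.032),("blk R",(354,215),.032)]: print(n,onplane(S,[p],z).round(3))
```

```text
shafttop [ 0.666 -0.021  0.109]
[[ 0.666 -0.019  0.113]] [[ 0.663 -0.039  0.118]]
pulleytop [0.475 0.273 0.051]
[[0.461 0.276 0.033]] [[0.48  0.299 0.037]]
blockL [ 0.453 -0.004  0.076]
[[1.051 0.174 0.858]] [[0.447 0.096 0.033]]
blockm [0.45  0.032 0.046]
[[0.456 0.033 0.052]] [[0.45  0.03  0.047]]
blockR [0.452 0.07  0.017]
[[0.444 0.083 0.045]] [[ 0.459 -0.018  0.052]]
blk L [[ 0.479 -0.032  0.032]]
blk R [[0.455 0.112 0.032]]
```

Run:
```python
from h import *
import pickle
S=pickle.load(open("scene.pkl","rb"));D=pickle.load(open("side.pkl","rb"))
a=cv2.resize(S["color"][185:230,285:370,::-1],(800,424),interpolation=cv2.INTER_CUBIC)
cv2.imwrite("pics/blk.png",a)
```

```text
(no output)
```

View pics/blk.png

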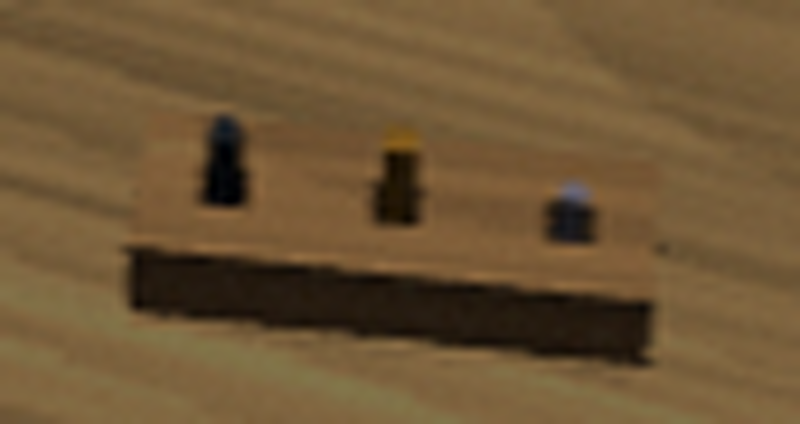

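The crop shows the dark dowel at left, the brass key in the middle (scene pixel 328,200), and the thin bright pin at right. The key is the middle one, since it is brass and square. Next I move over the pulley to look while travelling.

```bash
python3 -m creep '[{"delta_pos":[3.1,-4.2,0],"twist":-0.13,"jaw":1},{"delta_pos":[3.1,-4.2,0],"twist":-0.13,"jaw":1},{"delta_pos":[3.1,-4.2,0],"twist":-0.13,"jaw":1},{"delta_pos":[3.1,-4.2,0],"twist":-0.13,"jaw":1},{"delta_pos":[3.1,-4.2,0],"twist":-0.13,"jaw":1},{"delta_pos":[3.1,-4.2,0],"twist":-0.13,"jaw":1},{"delta_pos":[3.1,-4.2,0],"twist":-0.13,"jaw":1},{"delta_pos":[3.1,-4.2,0],"twist":-0.13,"jaw":1}]'
python3 - <<'E'
from h import *
import pickle
im=cam("wrist"); pickle.dump(im,open("w1.pkl","wb")); save(im,"w1.png")
E
```

```text
clock: 1.15
position: [0.4721, 0.2731, 0.2313]
eef_rot: [-180.0, -0.0, 100.1]
force: [0.4, -0.2, 0.1]
finger_gap: 0.0851
gripper_force: 0.0
```

View pics/w1.png

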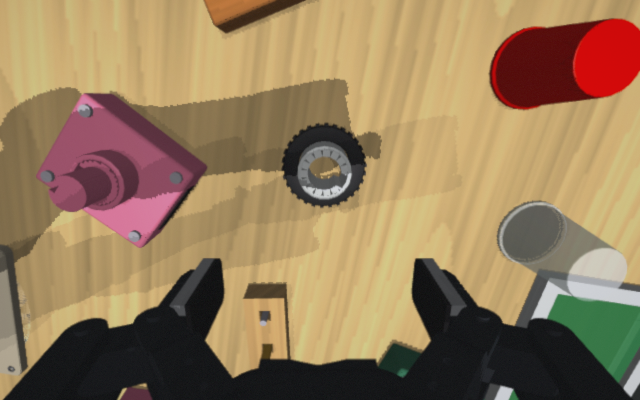

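The wrist picture shows the pulley at (325,168) under the tool axis, with the block below it at (265,320). The pulley's keyway is not clear yet. Next I look over the key.

```bash
python3 -m creep '[{"delta_pos":[-0.4,-4.6,0],"twist":0,"jaw":1},{"delta_pos":[-0.4,-4.6,0],"twist":0,"jaw":1},{"delta_pos":[-0.4,-4.6,0],"twist":0,"jaw":1},{"delta_pos":[-0.4,-4.6,0],"twist":0,"jaw":1},{"delta_pos":[-0.4,-4.6,0],"twist":0,"jaw":1},{"delta_pos":[0,0,0],"twist":0,"jaw":1},{"delta_pos":[0,0,0],"twist":0,"jaw":0.6},{"delta_pos":[0,0,0],"twist":0,"jaw":0.6}]'
python3 - <<'E'
from h import *
import pickle
im=cam("wrist"); pickle.dump(im,open("w2.pkl","wb"))
w1=pickle.load(open("w1.pkl","rb"))
a=im["color"][60:360,200:640,::-1]; a=cv2.resize(a,None,fx=1.3,fy=1.3,interpolation=cv2.INTER_CUBIC)
b=cv2.resize(w1["color"][118:218,275:375,::-1],(220,220),interpolation=cv2.INTER_CUBIC)
c=np.zeros((390,572+220,3),np.uint8); c[:, :572]=a[:390,:572]; c[:220,572:]=b
cv2.imwrite("pics/w2.png",c)
E
```

```text
clock: 2.2
position: [0.4514, 0.046, 0.2312]
eef_rot: [-180.0, -0.0, 100.5]
force: [0.3, 1.4, 0.4]
finger_gap: 0.0519
gripper_force: 0.0
```

View pics/w2.png

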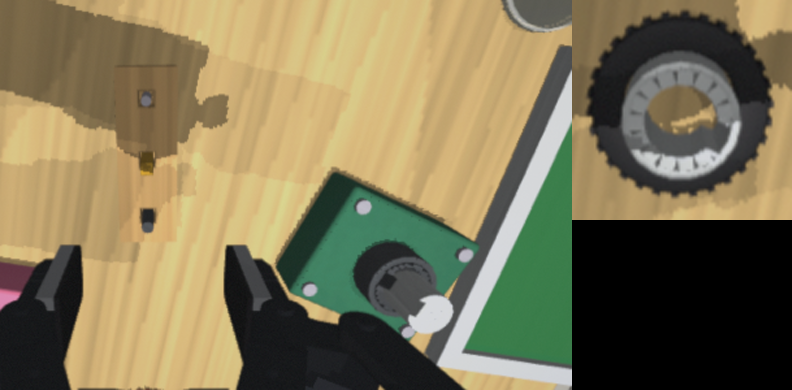

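The crop shows the key (brass) at full-image pixel (313,189), between the pin (313,135) and the dowel (313,230). The head's pocket, a dark square, is at about (498,278) on the up-left side of the shaft. Now measure the brass key.

Run:
```python
from h import *
import pickle
S=pickle.load(open("scene.pkl","rb"));W=pickle.load(open("w2.pkl","rb"))
def m(im,x0,y0,x1,y1,vmin):
    h=cv2.cvtColor(im["color"],cv2.COLOR_RGB2HSV); k=np.zeros(h.shape[:2],np.uint8)
    k[y0:y1,x0:x1]=((h[...,1]>150)&(h[...,2]>vmin))[y0:y1,x0:x1]*255
    return k,h
k,h=m(W,300,170,328,205,0)
for y in range(174,200): print(y,' '.join('%3d/%3d'%(h[y,x,1],h[y,x,2]) for x in range(305,322)))
k,h=m(S,318,192,338,212,0)
for y in range(196,206): print(y,' '.join('%3d/%3d'%(h[y,x,1],h[y,x,2]) for x in range(322,334)))
```

```text
174 119/143 115/142 117/137 118/132 117/131 117/131 117/131 114/123 116/117 116/117 116/119 116/123 117/126 116/125 117/126 120/128 120/128
175 119/143 118/141 116/136 117/131 117/129 120/130 118/128 117/118 114/116 120/117 117/120 116/121 117/124 116/125 116/123 117/126 118/127
176 119/143 117/131 117/118 117/120 123/108 121/110 122/109 120/102 125/100 128/102 127/104 126/105 122/115 120/134 117/118 117/124 120/128
177 121/141 118/123 115/102 127/129 144/ 94 152/ 89 148/ 88 145/ 86 156/ 85 154/ 86 156/ 88 150/ 90 137/108 122/161 119/120 120/121 118/128
178 118/128 117/120 118/ 95 133/125 157/ 91 166/ 83 173/ 81 177/ 82 171/ 82 174/ 82 177/ 82 164/ 84 144/103 122/175 118/121 118/119 118/128
179 118/130 117/120 121/ 93 135/117 161/ 90 168/ 82 165/ 82 168/ 82 173/ 81 177/ 82 174/ 82 177/ 82 144/101 122/175 117/122 118/119 116/127
180 118/130 116/112 116/ 88 138/105 167/ 87 170/ 81 168/ 82 168/ 82 168/ 82 170/ 81 169/ 83 175/ 83 144/ 99 122/170 115/122 115/120 118/128
181 120/174 118/130 119/ 92 147/ 90 175/ 83 168/ 82 177/ 82 174/ 82 177/ 82 172/ 83 172/ 83 175/ 83 149/ 91 121/139 114/
[... 2839 characters left out ...]

199 142/113 144/113 140/113 155/115 193/116 195/123 206/124 171/119 132/112 131/111 134/112 131/113
200 141/114 140/111 135/115 159/119 196/125 199/128 192/126 162/124 142/117 143/116 140/118 146/117
201 144/110 142/111 141/114 141/ 92 248/ 37 198/ 45 208/ 54 165/ 88 137/117 141/114 142/115 138/116
202 143/125 143/123 141/125 147/ 99 201/ 33 230/ 30 190/ 39 158/ 84 139/119 142/117 143/112 142/113
203 143/123 143/125 141/130 144/101 240/ 33 195/ 34 210/ 40 147/ 92 141/132 140/129 141/127 138/126
204 143/114 143/109 145/ 86 158/ 55 232/ 33 189/ 35 174/ 41 151/ 86 141/123 146/126 144/126 140/129
205 144/115 142/117 139/ 90 197/ 31 233/ 34 226/ 35 173/ 31 155/ 56 141/ 98 143/118 143/116 140/120
```

Run:
```python
from h import *
import pickle
S=pickle.load(open("scene.pkl","rb"));W=pickle.load(open("w2.pkl","rb"))
print(tri([S,W],[(327.1,199.3),(312.4,189.6)]).round(4), onplane(W,[(312.4,189.6)],.062).round(4),depthpt(W,[(312,190)]).round(4))
print(onplane(W,[(307.7,190),(317.2,190),(312,178),(312,194.4)],.062).round(4),W["eye"])
g=onplane(W,[(307.5,183),(307.7,193.5)],.062)
```

```text
[0.4498 0.0339 0.0615] [[0.4497 0.0341 0.062 ]] [[0.4494 0.0335 0.0614]]
[[0.4452 0.0328 0.062 ]
 [0.4545 0.0346 0.062 ]
 [0.4473 0.0457 0.062 ]
 [0.4502 0.0291 0.062 ]] [0.43880441 0.12050498 0.37441562]
```

```bash
python3 -m creep '[{"delta_pos":[-0.16,-1.2,-4],"twist":0,"jaw":0.5},{"delta_pos":[0,0,-5],"twist":0,"jaw":0.5},{"delta_pos":[0,0,-5],"twist":0,"jaw":0.5},{"delta_pos":[0,0,-3.9],"twist":0,"jaw":0.5},{"delta_pos":[0,0,0],"twist":0,"jaw":0.5},{"delta_pos":[0,0,0],"twist":0,"jaw":0},{"delta_pos":[0,0,0],"twist":0,"jaw":0},{"delta_pos":[0,0,0],"twist":0,"jaw":0}]' 30
```

```text
clock: 3.25
position: [0.4511, 0.0327, 0.0538]
eef_rot: [179.8, 0.0, 100.3]
force: [0.2, -0.3, 5.4]
finger_gap: 0.0087
gripper_force: 30.7
```

```bash
python3 -m creep '[{"delta_pos":[0,0,3],"twist":0,"jaw":0},{"delta_pos":[0,0,5],"twist":0,"jaw":0},{"delta_pos":[0,0,5],"twist":0,"jaw":0},{"delta_pos":[3,-2,4],"twist":0,"jaw":0},{"delta_pos":[4,-3.5,1],"twist":0,"jaw":0},{"delta_pos":[4,-3.5,0],"twist":0,"jaw":0},{"delta_pos":[4,-3.3,0],"twist":0,"jaw":0},{"delta_pos":[0,0,0],"twist":0,"jaw":0}]'
python3 - <<'E'
from h import *
import pickle
im=cam("wrist"); pickle.dump(im,open("w3.pkl","wb")); save(im,"w3.png",(200,0,600,300),2)
E
```

```text
clock: 4.25
position: [0.6016, -0.0944, 0.2328]
eef_rot: [179.9, 0.2, 100.1]
force: [0.2, 0.5, -1.0]
finger_gap: 0.0083
gripper_force: 30.1
```

View pics/w3.png

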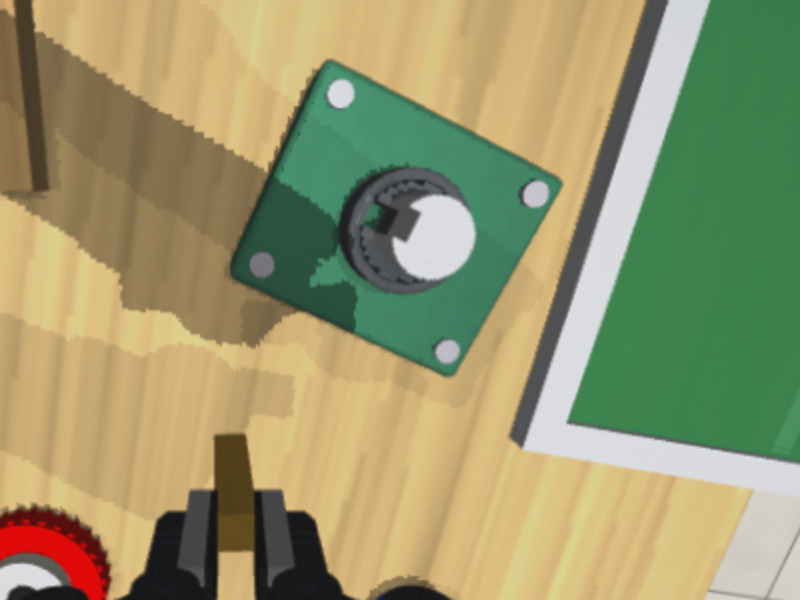

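The picture shows the shaft top at crop (434,237), with the slot opening up-left at (405,222). The four screws are at (340,93), (536,194), (447,351) and (262,264). The key hangs in the fingers with its foot at (231,436).

```bash
cat > m3.py <<'E'
from h import *
import pickle
W=pickle.load(open("w3.pkl","rb"));S=pickle.load(open("scene.pkl","rb"))
c=W["color"].astype(int); h=cv2.cvtColor(W["color"],cv2.COLOR_RGB2HSV)
# screws
g=((h[...,1]<45)&(h[...,2]>90)).astype(np.uint8)
n,l,st,ce=cv2.connectedComponentsWithStats(g)
pts=[]
for u,v in [(340,93),(536,194),(447,351),(262,264)]:
    u,v=200+u/2,v/2; i=np.argmin([np.hypot(*(q-[u,v])) if s[4]<200 and k else 1e9 for k,(q,s) in enumerate(zip(ce,st))])
    pts.append(ce[i]); print(ce[i].round(1),st[i][4])
P=onplane(W,pts,.053); print(P.round(4)); print("head c",P.mean(0).round(4))
d=[P[0]-P[1],P[3]-P[2]]; print("yaw",[np.degrees(np.arctan2(x[1],x[0])).round(2) for x in d], np.linalg.norm(d,axis=1),np.linalg.norm(P[1]-P[2]))
d2=[P[0]-P[3],P[1]-P[2]]; print("yaw from y",[np.degrees(np.arctan2(x[1],x[0])).round(2)+90 for x in d2])
# shaft top
b=((h[...,1]<30)&(h[...,2]>195)).astype(np.uint8)
n,l,st,ce=cv2.connectedComponentsWithStats(b); k=l[118,422]; mk=(l==k).astype(np.uint8); print("top area",st[k])
ct=max(cv2.findContours(mk,cv2.RETR_EXTERNAL,cv2.CHAIN_APPROX_NONE)[0],key=len)[:,0].astype(float)
Q=onplane(W,ct,.114)[:,:2]
from scipy.optimize import least_squares
r=least_squares(lambda p:np.hypot(Q[:,0]-p[0],Q[:,1]-p[1])-.016,[*Q.mean(0)],loss='soft_l1',f_scale=.0005); print("shaft",r.x.round(4))
rr=np.hypot(*(Q-r.x).T); a=Q[rr<.0135]-r.x; print("slot pts",len(a), "dir",np.degrees(np.arctan2(*a.mean(0)[::-1])), np.hypot(*a.mean(0)))
e=np.array(W["eye"]); print("eye",e)
E
python3 m3.py
```

```text
[369.6  46.7] 164
[467.1  96.8] 148
[422.9 175.3] 124
[330.5 132. ] 129
[[ 0.6289  0.0323  0.053 ]
 [ 0.73    0.0063  0.053 ]
 [ 0.7089 -0.0753  0.053 ]
 [ 0.6081 -0.0492  0.053 ]]
head c [ 0.669  -0.0215  0.053 ]
yaw [np.float64(165.56), np.float64(165.49)] [0.10435874 0.10415715] 0.08428607813424834
yaw from y [np.float64(165.66), np.float64(165.51999999999998)]
top area [ 397   98   40   41 1144]
shaft [ 0.6695 -0.0216]
slot pts 21 dir 165.8035976107916 0.009345713079327083
eye [ 0.58908185 -0.01929243  0.37570586]
```

```bash
cat > key.py <<'E'
from h import *
import pickle,sys
from scipy.spatial.transform import Rotation as R
def keyhand(W,pos,rot):
    h=cv2.cvtColor(W["color"],cv2.COLOR_RGB2HSV)
    b=((h[...,1]>165)&(h[...,0]>15)&(h[...,0]<32)).astype(np.uint8); b[:200]=0
    n,l,st,ce=cv2.connectedComponentsWithStats(b); k=1+np.argmax(st[1:,4]); print(st[k],ce[k])
    v,u=np.nonzero(l==k); P=depthpt(W,list(zip(u,v)))
    T=(P-pos)@R.from_euler('xyz',rot,degrees=True).as_matrix()*1000
    for r in range(v.min(),v.max()+1,4):
        s=T[v==r]; print(r,u[v==r].min(),u[v==r].max(),np.median(s,0).round(1),s[:,1].min().round(1),s[:,1].max().round(1))
if __name__=="__main__":
    keyhand(pickle.load(open("w3.pkl","rb")),np.array([.6016,-.0944,.2328]),[179.9,.2,100.1])
E
python3 key.py
```

```text
[308 218  19  57 897] [316.59197324 247.82497213]
218 313 321 [ 6.5  1.8 41. ] -1.5 3.3
222 309 321 [ 6.5 -0.3 34.4] -3.8 3.2
226 308 322 [ 6.3 -0.5 28.6] -4.2 3.7
230 308 322 [ 6.4 -0.2 22.7] -4.0 3.6
234 308 323 [ 6.4 -0.2 17.2] -3.9 4.1
238 309 323 [ 6.3  0.7 12.1] -3.2 4.0
242 309 324 [6.1 0.7 7.6] -3.1 4.5
246 309 326 [6.3 0.9 2.7] -3.0 5.4
250 309 326 [ 6.2  0.9 -1.7] -2.9 5.3
254 309 326 [ 6.1  1.2 -5.6] -2.8 5.1
258 309 326 [ 5.5  1.2 -8.5] -2.7 5.1
262 309 326 [ 3.5  1.2 -8.6] -2.8 5.1
266 309 326 [ 1.3  1.2 -8.4] -2.8 5.1
270 309 326 [-0.6  1.2 -8.6] -2.8 5.1
274 309 322 [-2.7 -0.  -8.7] -2.8 3.3
```

```bash
python3 -m creep '[{"delta_pos":[1.3,1.9,0],"twist":-0.11,"jaw":0},{"delta_pos":[1.3,1.9,0],"twist":-0.11,"jaw":0},{"delta_pos":[1.3,1.9,0],"twist":-0.11,"jaw":0},{"delta_pos":[1.4,1.8,-1.5],"twist":-0.1,"jaw":0},{"delta_pos":[0,0,-2],"twist":0,"jaw":0},{"delta_pos":[0,0,-1.5],"twist":0,"jaw":0},{"delta_pos":[0,0,0],"twist":0,"jaw":0},{"delta_pos":[0,0,0],"twist":0,"jaw":0}]'
python3 - <<'E'
from h import *
import pickle
from key import keyhand
s=bot.sense(); im=cam("wrist"); pickle.dump((im,s),open("w4.pkl","wb")); print(s["position"],s["eef_rot"])
keyhand(im,s["position"],s["eef_rot"])
save(im,"w4.png",(220,100,470,300),3)
E
```

```text
clock: 5.3
position: [0.6529, -0.0158, 0.1832]
eef_rot: [179.9, -0.0, 75.6]
force: [0.7, -1.0, -0.9]
finger_gap: 0.0085
gripper_force: 30.1
[ 0.6528931  -0.01581625  0.18319814] [ 1.79941862e+02 -2.10172275e-02  7.56489062e+01]
[308 218  19  57 909] [316.61936194 247.62926293]
218 309 321 [ 7.   1.  41.2] -3.8 3.5
222 308 321 [ 7.  -0.7 34.5] -4.2 3.4
226 308 322 [ 6.9 -0.4 28.6] -4.1 3.9
230 308 323 [ 6.8 -0.  23. ] -3.9 4.3
234 308 323 [ 6.8  0.3 17.4] -3.7 4.3
238 309 324 [ 6.9  0.8 12.1] -3.1 4.7
242 309 324 [6.8 0.8 7.3] -3.0 4.6
246 310 326 [6.7 1.7 2.8] -2.4 5.5
250 309 326 [ 6.6  1.1 -1.4] -2.7 5.4
254 310 325 [ 6.5  1.1 -5.4] -2.2 4.8
258 309 326 [ 5.9  1.3 -8.2] -2.6 5.2
262 309 326 [ 4.   1.3 -8.6] -2.6 5.2
266 309 326 [ 2.   1.3 -8.6] -2.6 5.2
270 309 326 [-0.   1.3 -8.7] -2.6 5.3
274 309 324 [-2.3  0.8 -8.3] -2.7 4.3
```

View pics/w4.png

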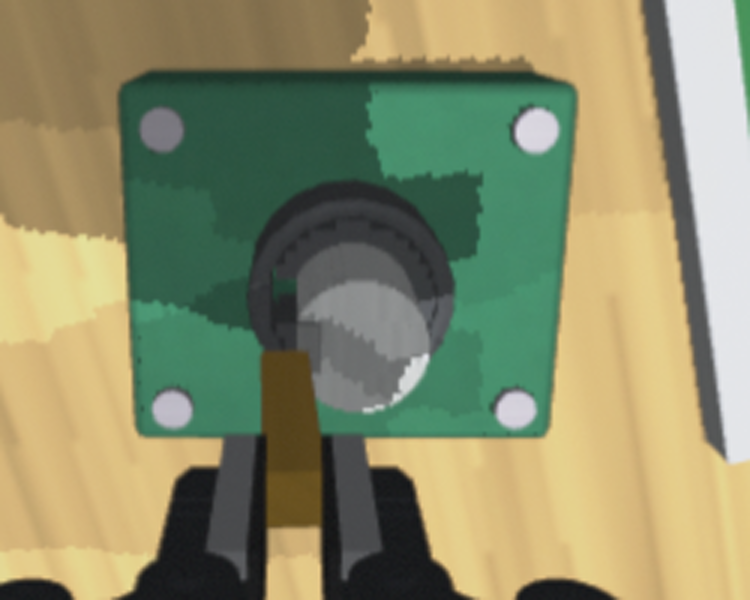

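The crop shows the key foot at (287,352), left of and in front of the slot. The screws are at (162,130), (537,130), (516,410) and (172,410). Now measure the offset in this same view.

```bash
cat > m4.py <<'E'
from h import *
import pickle
from scipy.optimize import least_squares
W,s=pickle.load(open("w4.pkl","rb")); h=cv2.cvtColor(W["color"],cv2.COLOR_RGB2HSV)
g=((h[...,1]<60)&(h[...,2]>80)).astype(np.uint8)
n,l,st,ce=cv2.connectedComponentsWithStats(g); pts=[]
for u,v in [(162,130),(537,130),(516,410),(172,410)]:
    u,v=220+u/3,100+v/3; i=np.argmin([np.hypot(*(q-[u,v])) if t[4]<260 and k else 1e9 for k,(q,t) in enumerate(zip(ce,st))]); pts.append(ce[i]); print(ce[i].round(1),st[i][4])
P=onplane(W,pts,.053); print(P.round(4),P.mean(0).round(4))
for a,b in((0,1),(3,2)): print(np.degrees(np.arctan2(*(P[a]-P[b])[1::-1])).round(2))
# shaft top right rim points typed off the crop
q=np.array([(430,345),(425,315),(402,292),(363,281),(398,400),(365,412),(420,375)])
Q=onplane(W,q/3+[220,100],.114)[:,:2]
print(least_squares(lambda p:np.hypot(*(Q-p).T)-.016,Q.mean(0)).x.round(4))
from scipy.spatial.transform import Rotation as R
M=R.from_euler('xyz',s["eef_rot"],degrees=True).as_matrix()
for k in((1.9,-.3,45),(1.9,1.3,-9)): print("key",(s["position"]+M@np.array(k)/1000).round(4))
E
python3 m4.py
```

```text
[273.5 142.7] 190
[398.2 143. ] 192
[391.3 235.8] 155
[277.2 235.6] 155
[[ 0.6289  0.0323  0.053 ]
 [ 0.7297  0.0063  0.053 ]
 [ 0.7087 -0.0752  0.053 ]
 [ 0.608  -0.0491  0.053 ]] [ 0.6688 -0.0214  0.053 ]
165.52
165.49
[ 0.6692 -0.0218]
key [ 0.6531 -0.0139  0.1382]
key [ 0.6546 -0.0143  0.1922]
```

```bash
python3 -m creep '[{"delta_pos":[0.12,-0.39,0],"twist":0,"jaw":0},{"delta_pos":[0,0,0],"twist":0,"jaw":0},{"delta_pos":[0,0,-1.5],"twist":0,"jaw":0},{"delta_pos":[0,0,-1.5],"twist":0,"jaw":0},{"delta_pos":[0,0,-1.5],"twist":0,"jaw":0},{"delta_pos":[0,0,-1],"twist":0,"jaw":0},{"delta_pos":[0,0,0],"twist":0,"jaw":0},{"delta_pos":[0,0,0],"twist":0,"jaw":0}]'
```

```text
clock: 6.35
position: [0.6542, -0.0196, 0.1276]
eef_rot: [180.0, -0.0, 75.7]
force: [0.1, -0.5, -0.4]
finger_gap: 0.0082
gripper_force: 30.1
```

```bash
python3 -m creep '[{"delta_pos":[0,0,-0.3],"twist":0,"jaw":0},{"delta_pos":[0,0,-0.3],"twist":0,"jaw":0},{"delta_pos":[0,0,-0.2],"twist":0,"jaw":0},{"delta_pos":[0,0,-0.2],"twist":0,"jaw":0},{"delta_pos":[0,0,-0.1],"twist":0,"jaw":0},{"delta_pos":[0,0,0],"twist":0,"jaw":0},{"delta_pos":[0,0,0],"twist":0,"jaw":0},{"delta_pos":[0,0,0],"twist":0,"jaw":0}]'
python3 - <<'E'
from h import *
from key import keyhand
s=bot.sense(); im=cam("wrist"); print(s["force"]); keyhand(im,s["position"],s["eef_rot"])
E
```

```text
clock: 7.35
position: [0.6538, -0.0194, 0.1162]
eef_rot: [-180.0, -0.0, 75.7]
force: [-0.2, 0.1, -1.5]
finger_gap: 0.0087
gripper_force: 30.1
[-0.24875083  0.05501864 -1.49604821]
[307 220  20  55 673] [315.75780089 253.0371471 ]
220 308 313 [ 6.8 -2.5 38.3] -4.3 -1.4
224 308 314 [ 6.9 -2.4 31.7] -4.2 -0.7
228 308 314 [ 6.9 -2.  25.7] -4.0 -0.6
232 307 314 [ 7.1 -2.5 19.4] -4.3 -0.6
236 307 314 [ 6.8 -2.4 14.8] -4.2 -0.5
240 309 314 [ 6.8 -1.8  9.8] -3.0 -0.5
244 309 314 [ 6.4 -1.4  5.8] -3.0 -0.4
248 309 326 [6.7 1.3 0.6] -2.8 5.4
252 313 326 [ 6.6  2.3 -3.5] -0.8 5.3
256 309 326 [ 6.6  1.3 -7.5] -2.6 5.2
260 309 326 [ 5.   1.3 -8.5] -2.6 5.2
264 309 326 [ 3.1  1.3 -8.7] -2.6 5.2
268 309 326 [ 1.   1.3 -8.6] -2.6 5.2
272 309 326 [-1.1  1.3 -8.6] -2.7 5.3
```

No force and foot in the pocket: release, then rise.

```bash
python3 -m creep '[{"delta_pos":[0,0,0],"twist":0,"jaw":0.5},{"delta_pos":[0,0,0],"twist":0,"jaw":0.5},{"delta_pos":[0,0,0],"twist":0,"jaw":0.5},{"delta_pos":[0,0,1],"twist":0,"jaw":0.5},{"delta_pos":[0,0,3],"twist":0,"jaw":0.5},{"delta_pos":[0,0,4],"twist":0,"jaw":0.6},{"delta_pos":[-1,1,4],"twist":0,"jaw":1},{"delta_pos":[-2,0,0],"twist":0,"jaw":1}]'
python3 - <<'E'
from h import *
import pickle
s=bot.sense(); im=cam("wrist"); pickle.dump((im,s),open("w5.pkl","wb")); print(s["position"],s["eef_rot"])
save(im,"w5.png",(220,60,520,310),2)
h=cv2.cvtColor(im["color"],cv2.COLOR_RGB2HSV)
b=((h[...,1]>150)&(h[...,0]>15)&(h[...,0]<32)).astype(np.uint8)
q=cv2.projectPoints
n,l,st,ce=cv2.connectedComponentsWithStats(b)
for k in range(1,n):
    if 30<st[k][4]<3000:
        p=depthpt(im,[tuple(ce[k])])[0]
        if np.hypot(p[0]-.654,p[1]+.018)<.03: print(st[k],ce[k],p.round(4))
E
```

```text
clock: 8.4
position: [0.6266, -0.0091, 0.2406]
eef_rot: [179.5, -0.1, 75.8]
force: [-0.9, 0.6, 0.4]
finger_gap: 0.0841
gripper_force: 0.0
[ 0.62662819 -0.00905871  0.24060949] [ 1.79530333e+02 -1.37696625e-01  7.57527303e+01]
[339 177  13  19 179] [344.36312849 187.29050279] [ 0.6524 -0.015   0.1038]
```

View pics/w5.png

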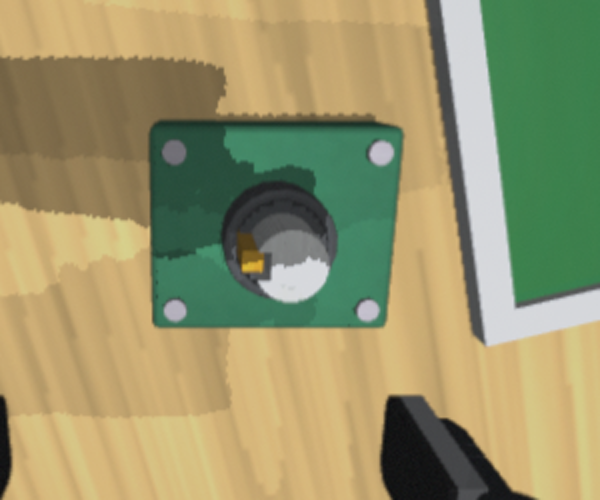

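The key stands home: its brass top is at crop (252,262) and measures z = 0.104. Next I look straight down on the pulley.

```bash
python3 -m creep '[{"delta_pos":[-2.15,2.6,0],"twist":0,"jaw":1},{"delta_pos":[-2.15,2.6,0],"twist":0,"jaw":1},{"delta_pos":[-2.15,2.6,0],"twist":0,"jaw":1},{"delta_pos":[-2.15,2.6,-2],"twist":0,"jaw":1},{"delta_pos":[-2.15,2.6,-2],"twist":0,"jaw":1},{"delta_pos":[-2.15,2.6,-2],"twist":0,"jaw":1},{"delta_pos":[-2.15,2.6,-3],"twist":0,"jaw":1},{"delta_pos":[-2.15,2.6,-2],"twist":0,"jaw":1}]'
python3 - <<'E'
from h import *
import pickle
s=bot.sense(); im=cam("wrist"); pickle.dump((im,s),open("w6.pkl","wb")); print(s["position"],s["eef_rot"],s["qpos"].round(0))
save(im,"w6.png",(230,160,430,320),4)
d=im["depth"]; P=depthpt(im,[(u,v) for v in range(0,400) for u in range(640)])
k=(d.ravel()>0)&(np.abs(P[:,2]-.050)<.004); print(np.median(P[k],0),k.sum())
E
```

```text
clock: 9.45
position: [0.4514, 0.1993, 0.1256]
eef_rot: [-180.0, 0.0, 75.7]
force: [0.7, -0.0, 0.4]
finger_gap: 0.0851
gripper_force: 0.0
[0.45139865 0.19931299 0.12563272] [-1.79997487e+02  1.64980711e-03  7.56561407e+01] [-43.  35.  24. 118. -26.  32. -15.]
[0.30768527 0.2481901  0.05040503] 18715
```

View pics/w6.png

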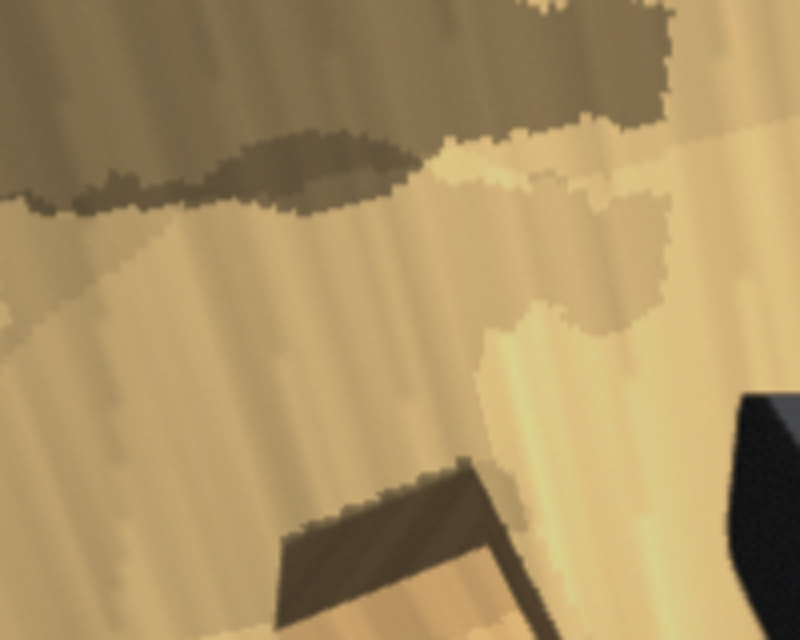

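The crop only caught the bench and the corner of the block. The point below the camera lies higher in the image, so I recrop the same frame around the projected pulley and unwrap the measurement numerically.

```bash
cat > m6.py <<'E'
from h import *
import pickle
from scipy.optimize import least_squares
W,s=pickle.load(open("w6.pkl","rb")); e=np.array(W["eye"]); print("eye",e)
v,u=np.mgrid[0:400,0:640]; px=np.c_[u.ravel(),v.ravel()]
P=depthpt(W,px); ok=(W["depth"].ravel()>0)&(np.hypot(P[:,0]-.475,P[:,1]-.275)<.08)
print("ztop",np.percentile(P[ok,2],[50,90,99]))
m=ok&(P[:,2]>.046)&(P[:,2]<.056); print(m.sum(),np.median(P[m],0).round(4))
mk=m.reshape(400,640).astype(np.uint8)
n,l,st,ce=cv2.connectedComponentsWithStats(mk); k=1+np.argmax(st[1:,4]); mk=(l==k).astype(np.uint8); print(st[k])
ct=max(cv2.findContours(mk,cv2.RETR_EXTERNAL,cv2.CHAIN_APPROX_NONE)[0],key=len)[:,0]
Q=onplane(W,ct,.050)[:,:2]
r=least_squares(lambda p:np.hypot(*(Q-p[:2]).T)-p[2],[.475,.275,.028],loss='soft_l1',f_scale=.0005); print("boss",r.x.round(4))
c=r.x[:2]
m=(l==k).ravel()
a=np.degrees(np.arctan2(P[:,1]-c[1],P[:,0]-c[0])); rad=np.hypot(*(P[:,:2]-c).T)
# annulus 18.5..22.5 mm at plane z=.05: is top face present?
G=onplane(W,px,.050)[:,:2]-c; ga=np.degrees(np.arctan2(G[:,1],G[:,0])); gr=np.hypot(*G.T)*1000
sel=(gr>18.5)&(gr<22.5); print("frac top by angle")
for t in range(-180,180,10):
    q=sel&(ga>=t)&(ga<t+10); print(t,round(m[q].mean(),2),end=' | ')
q=sel&~m; x=ga[q]; z=np.exp(1j*np.radians(x)).mean(); print("\nkeyway ang",np.degrees(np.angle(z)),abs(z))
x0,y0=ce[k]; x0=int(x0);y0=int(y0); y1=max(0,y0-50); save(W,"w6b.png",(x0-50,y1,x0+50,y1+100),6); print(x0-50,y1)
E
python3 m6.py
```

```text
eye [0.47147943 0.27285106 0.26882599]
ztop [0.02223909 0.2107654  0.21728252]
3509 [0.4783 0.2814 0.0505]
[ 284   41   88   91 3509]
boss [0.4794 0.2775 0.0273]
frac top by angle
-180 0.84 | -170 1.0 | -160 0.66 | -150 1.0 | -140 0.61 | -130 1.0 | -120 0.89 | -110 0.77 | -100 1.0 | -90 0.65 | -80 1.0 | -70 0.71 | -60 0.86 | -50 1.0 | -40 0.54 | -30 0.0 | -20 0.0 | -10 0.0 | 0 0.51 | 10 0.97 | 20 1.0 | 30 0.64 | 40 1.0 | 50 0.66 | 60 0.9 | 70 1.0 | 80 0.66 | 90 1.0 | 100 0.61 | 110 1.0 | 120 0.97 | 130 0.68 | 140 1.0 | 150 0.63 | 160 1.0 | 170 0.91 | 
keyway ang -9.829728321034118 0.36362511895837973
276 35
```

View pics/w6b.png

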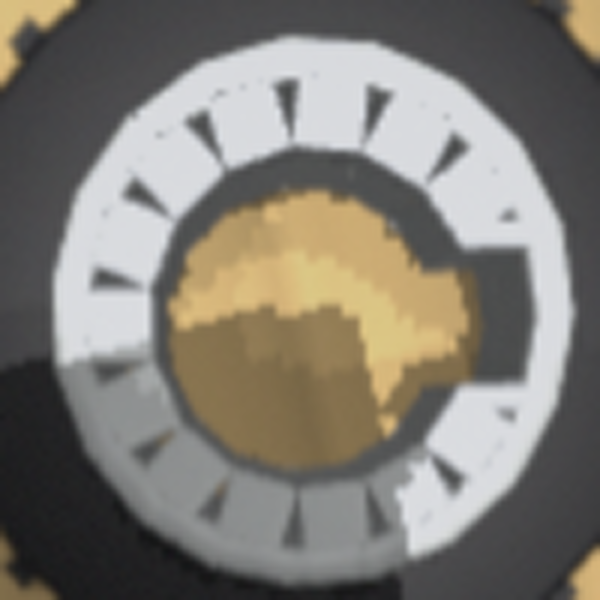

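The crop (×6, origin 276,35) shows the boss centred at (313,310). The keyway opens to image right, with its edges at rows 248 and 382 and its outer end at column 531.

Run:
```python
from h import *
import pickle
W,s=pickle.load(open("w6.pkl","rb"))
f=lambda p:onplane(W,(np.array(p,float)+.5)/6-.5+[276,35],.050)[:,:2]
b=f([(52,310),(575,310),(313,36),(313,583)]); c1=(b[0]+b[1])/2; c2=(b[2]+b[3])/2
c=np.array([0,0.]); t=f([(313,310)])[0]; print(c1,c2,t,np.linalg.norm(b[0]-b[1]),np.linalg.norm(b[2]-b[3]))
k=f([(458,248),(530,248),(458,382),(532,382)]); ang=lambda d:np.degrees(np.arctan2(d[1],d[0]))
print("edges",ang(k[1]-k[0]),ang(k[3]-k[2]),"end normal",ang(k[1]-k[3])-90,"width",np.linalg.norm(k[1]-k[3]))
print("centre->end",ang((k[1]+k[3])/2-t),"r",np.linalg.norm((k[1]+k[3])/2-t))
# bore centre at underside rim? tri height with w1/scene
from pickle import load
w1=load(open("w1.pkl","rb"))
h=cv2.cvtColor(w1["color"],cv2.COLOR_RGB2HSV); 
b=((h[...,2]<75)|((h[...,1]<40))).astype(np.uint8); n,l,st,ce=cv2.connectedComponentsWithStats(b[110:225,270:372])
print("rim w1 bbox",st[1+np.argmax(st[1:,4])])
P=onplane(w1,[(325,166)],.022); print("rim ctr approx",P)
```

```text
[0.47976466 0.27827761] [0.47947171 0.27733764] [0.47969751 0.27826622] 0.05548897776798213 0.05518520368877009
edges -14.233353263657888 -14.254329050150767 end normal -11.136375040300507 width 0.013542028504252365
centre->end -15.67144243236816 r 0.023163752892236263
rim w1 bbox [  12   13   84   84 4758]
rim ctr approx [[0.48065504 0.27898888 0.022     ]]
```

```bash
python3 -m creep '[{"delta_pos":[0.4,1.1,0],"twist":0.18,"jaw":1},{"delta_pos":[0.4,1.1,0],"twist":0.18,"jaw":1},{"delta_pos":[0.4,1.1,0],"twist":0.18,"jaw":1},{"delta_pos":[0.4,1.1,0],"twist":0.18,"jaw":1},{"delta_pos":[0.4,1.1,0],"twist":0.18,"jaw":1},{"delta_pos":[0.4,1.1,0],"twist":0.18,"jaw":1},{"delta_pos":[0.4,1.2,0],"twist":0.18,"jaw":1},{"delta_pos":[0,0,0],"twist":0.18,"jaw":1}]'
python3 -m creep '[{"delta_pos":[0,0,-2],"twist":0.15,"jaw":1},{"delta_pos":[0,0,-2],"twist":0.15,"jaw":1},{"delta_pos":[0,0,-1],"twist":0,"jaw":1},{"delta_pos":[0,0,0],"twist":0,"jaw":1},{"delta_pos":[0,0,0],"twist":0,"jaw":1},{"delta_pos":[0,0,0],"twist":0,"jaw":1},{"delta_pos":[0,0,0],"twist":0,"jaw":1},{"delta_pos":[0,0,0],"twist":0,"jaw":1}]'
python3 - <<'E'
from h import *
import pickle
s=bot.sense(); W=cam("wrist"); pickle.dump((W,s),open("w7.pkl","wb")); print(s["position"],s["qpos"].round(0))
v,u=np.mgrid[0:400,0:640]; px=np.c_[u.ravel(),v.ravel()]; P=depthpt(W,px)
m=(W["depth"].ravel()>0)&(np.hypot(P[:,0]-.4796,P[:,1]-.2778)<.033)&(abs(P[:,2]-.0505)<.004)
mk=m.reshape(400,640).astype(np.uint8); ct=max(cv2.findContours(mk,cv2.RETR_EXTERNAL,cv2.CHAIN_APPROX_NONE)[0],key=len)[:,0]
Q=onplane(W,ct,.05)[:,:2]
from scipy.optimize import least_squares
print(least_squares(lambda p:np.hypot(*(Q-p[:2]).T)-p[2],[.48,.278,.028],loss='soft_l1',f_scale=.0005).x.round(4),m.sum(),np.median(P[m,2]))
E
```

```text
clock: 10.5
position: [0.4809, 0.2776, 0.1267]
eef_rot: [179.9, 0.0, 158.6]
force: [0.2, -0.6, -0.2]
finger_gap: 0.0854
gripper_force: 0.0
clock: 11.5
position: [0.48, 0.2766, 0.0765]
eef_rot: [180.0, 0.0, 175.4]
force: [0.0, -0.4, 0.0]
finger_gap: 0.0854
gripper_force: 0.0
[0.47999044 0.27661878 0.07653991] [-31.  41.  -3. 110.   4.  30.  49.]
[0.4786 0.2773 0.0275] 4295 0.05041467930562188
```

```bash
python3 -m creep '[{"delta_pos":[-0.07,0.1,-2],"twist":0,"jaw":1},{"delta_pos":[0,0,-2],"twist":0,"jaw":1},{"delta_pos":[0,0,-1.5],"twist":0,"jaw":1},{"delta_pos":[0,0,0],"twist":0,"jaw":1},{"delta_pos":[0,0,0],"twist":0,"jaw":0.3},{"delta_pos":[0,0,0],"twist":0,"jaw":0.3},{"delta_pos":[0,0,0],"twist":0,"jaw":0.3},{"delta_pos":[0,0,0],"twist":0,"jaw":0.3}]' 80
```

```text
clock: 12.55
position: [0.4798, 0.2777, 0.0227]
eef_rot: [180.0, 0.1, 175.4]
force: [-0.5, -1.0, 6.2]
finger_gap: 0.0542
gripper_force: 83.6
```

```bash
python3 -m creep '[{"delta_pos":[0,0,2],"twist":0,"jaw":0.3},{"delta_pos":[0,0,4],"twist":0,"jaw":0.3},{"delta_pos":[0,0,5],"twist":-0.18,"jaw":0.3},{"delta_pos":[0,0,5],"twist":-0.18,"jaw":0.3},{"delta_pos":[1.2,-2,1],"twist":-0.18,"jaw":0.3},{"delta_pos":[1.2,-2,0],"twist":-0.18,"jaw":0.3},{"delta_pos":[1.2,-2,0],"twist":-0.18,"jaw":0.3},{"delta_pos":[1.2,-2,0],"twist":-0.18,"jaw":0.3}]'
python3 -m creep '[{"delta_pos":[1.2,-2,0],"twist":-0.18,"jaw":0.3},{"delta_pos":[1.2,-2,0],"twist":-0.18,"jaw":0.3},{"delta_pos":[1.2,-2,0],"twist":-0.18,"jaw":0.3},{"delta_pos":[1.2,-2,0],"twist":-0.18,"jaw":0.3},{"delta_pos":[1.2,-2,0],"twist":-0.18,"jaw":0.3},{"delta_pos":[1.2,-2,0],"twist":-0.18,"jaw":0.3},{"delta_pos":[1.2,-2,0],"twist":-0.18,"jaw":0.3},{"delta_pos":[1.2,-2,0],"twist":-0.18,"jaw":0.3}]'
python3 -c "
from h import *
print(bot.sense()['qpos'].round(0))"
```

```text
clock: 13.55
position: [0.5268, 0.1968, 0.1913]
eef_rot: [-180.0, -0.0, 113.2]
force: [-0.8, -0.2, -4.0]
finger_gap: 0.0541
gripper_force: 85.9
clock: 14.55
position: [0.6228, 0.0375, 0.1909]
eef_rot: [-179.9, 0.0, 30.7]
force: [0.5, -0.1, -4.2]
finger_gap: 0.0538
gripper_force: 85.9
[-28.  41.  38.  94. -30.  55. -39.]
```

```bash
python3 -m creep '[{"delta_pos":[1.1,-1.5,0],"twist":-0.16,"jaw":0.3},{"delta_pos":[1.1,-1.5,0],"twist":-0.16,"jaw":0.3},{"delta_pos":[1.1,-1.5,0],"twist":-0.16,"jaw":0.3},{"delta_pos":[1.2,-1.4,0],"twist":-0.14,"jaw":0.3},{"delta_pos":[0,0,0],"twist":0,"jaw":0.3},{"delta_pos":[0,0,0],"twist":0,"jaw":0.3},{"delta_pos":[0,0,0],"twist":0,"jaw":0.3},{"delta_pos":[0,0,0],"twist":0,"jaw":0.3}]'
cat > hand.py <<'E'
from h import *
import pickle
from scipy.optimize import least_squares
from scipy.spatial.transform import Rotation as R
s=bot.sense(); W=cam("wrist"); pickle.dump((W,s),open("w8.pkl","wb")); print(s["position"],s["eef_rot"],s["qpos"].round(0))
v,u=np.mgrid[0:400,0:640]; px=np.c_[u.ravel(),v.ravel()]; P=depthpt(W,px)
M=R.from_euler('xyz',s["eef_rot"],degrees=True).as_matrix()
T=(P-s["position"])@M*1000
m=(W["depth"].ravel()>0)&(np.hypot(T[:,0],T[:,1])<32)&(T[:,2]<-22)&(T[:,2]>-34)&(np.abs(T[:,1])<27)
print(m.sum(),np.percentile(T[m],[2,50,98],axis=0).round(1))
A=np.c_[T[m][:,:2],np.ones(m.sum())]; print("plane",np.linalg.lstsq(A,T[m][:,2],rcond=None)[0].round(3))
pickle.dump((T.reshape(400,640,3),m.reshape(400,640)),open("T.pkl","wb"))
mk=m.reshape(400,640).astype(np.uint8)
for y in range(0,400,4):
    r=np.nonzero(mk[y])[0]
    if len(r): print(y,r.min(),r.max(),''.join('#' if a else '.' for a in mk[y,220:420:2]))
E
python3 hand.py
```

```text
clock: 15.55
position: [0.668, -0.0207, 0.1914]
eef_rot: [-180.0, 0.0, -4.5]
force: [1.1, -0.5, -3.7]
finger_gap: 0.0542
gripper_force: 85.9
[ 0.66801825 -0.02065385  0.19140895] [-1.79954978e+02  6.92586283e-03 -4.46627831e+00] [-25.  48.  46.  87. -37.  62. -64.]
8761 [[-21.8 -26.7 -29. ]
 [  7.6   0.1 -27.4]
 [ 30.   25.2 -22.7]]
plane [ 1.0000e-03  7.0000e-03 -2.7107e+01]
224 296 339 ......................................#..###.###############........................................
228 288 347 ..................................#############################.....................................
232 281 355 ...............................#####################################................................
236 273 360 ...........................#####################.######################.............................
240 270 365 .........................######################.##########..#############...........................
244 266 369 .......................####################################################.........................
248 262 372 .....................##########
[... 2081 characters left out ...]
......................
324 267 368 ........................##############................#####################.........................
328 270 364 .........................####################..##....####################...........................
332 277 358 .............................#########################################..............................
336 283 352 ................................###################################.................................
340 292 343 ....................................##########################......................................
344 307 329 ............................................###########.............................................
```

```bash
cat > hand2.py <<'E'
from h import *
import pickle
from scipy.optimize import least_squares
from scipy.spatial.transform import Rotation as R
W,s=pickle.load(open("w8.pkl","rb")); T,m=pickle.load(open("T.pkl","rb"))
zt=s["position"][2]+.0273
M=R.from_euler('xyz',s["eef_rot"],degrees=True).as_matrix()
v,u=np.mgrid[0:400,0:640]; px=np.c_[u.ravel(),v.ravel()]
G=((onplane(W,px,zt)-s["position"])@M*1000)[:,:2]
def tool(p): return ((onplane(W,p,zt)-s["position"])@M*1000)[:,:2]
mk=cv2.morphologyEx(m.astype(np.uint8)*255,cv2.MORPH_CLOSE,np.ones((3,3)))
cs,hi=cv2.findContours(mk,cv2.RETR_CCOMP,cv2.CHAIN_APPROX_NONE)
for c in cs:
    if len(c)<100: continue
    Q=tool(c[:,0]); r=least_squares(lambda p:np.hypot(*(Q-p[:2]).T)-p[2],[*Q.mean(0),22],loss='soft_l1',f_scale=.4).x
    res=np.abs(np.hypot(*(Q-r[:2]).T)-r[2]); print(len(c),r.round(2),"inl",(res<.6).mean().round(2))
    if r[2]<20:
        rr=np.hypot(*(Q-r[:2]).T); 
        k=Q[(rr>18.3)&(rr<22)]-r[:2]; a=k[:,0]; 
        L=k[k[:,1]>np.median(k[:,1])];S=k[k[:,1]<np.median(k[:,1])]
        for e in(L,S):
            f=np.polyfit(e[:,0],e[:,1],1); print("edge slope deg",np.degrees(np.arctan(f[0])).round(1),e.mean(0).round(2),len(e))
        mid=(L.mean(0)+S.mean(0))/2; d=M[:2,:2]@mid; print("keyway world deg",np.degrees(np.arctan2(d[1],d[0])).round(2), "centre world",(s["position"]+M@np.array([r[0],r[1],-27.3])/1000).round(4))
        j=np.argwhere((rr>18.3)&(rr<22))[:,0]; print(np.c_[np.array(c[j,0]),k.round(1)][::6].tolist())
E
python3 hand2.py
```

```text
399 [ 3.98 -0.24 28.21] inl 0.72
239 [ 3.86  0.15 16.42] inl 0.53
edge slope deg 31.2 [-19.86   1.09] 19
edge slope deg -54.1 [-18.6   -7.06] 19
keyway world deg 166.72 centre world [ 0.6719 -0.0211  0.2187]
[[326.0, 325.0, -18.3, 3.8], [323.0, 329.0, -20.3, 2.5], [317.0, 329.0, -20.3, -0.1], [311.0, 327.0, -19.3, -2.6], [305.0, 328.0, -19.8, -5.2], [299.0, 326.0, -18.8, -7.7], [295.0, 322.0, -16.8, -9.4]]
```

Run:
```python
from h import *
import pickle
W,s=pickle.load(open("w8.pkl","rb")); h=cv2.cvtColor(W["color"],cv2.COLOR_RGB2HSV)
print(W["eye"])
g=((h[...,1]<60)&(h[...,2]>80)).astype(np.uint8); n,l,st,ce=cv2.connectedComponentsWithStats(g)
for k in range(1,n):
    if 60<st[k][4]<400:
        p=onplane(W,[ce[k]],.053)[0]
        if np.hypot(p[0]-.669,p[1]+.0216)<.09: print(st[k],ce[k].round(1),p.round(4),depthpt(W,[tuple(ce[k])])[0].round(4))
k=h.copy()
# key side: keyway edge columns per row, boss top mask by brightness
T,m=pickle.load(open("T.pkl","rb"))
for y in range(312,332,2): print(y,''.join('#' if a else '.' for a in m[y,285:340]), W["color"][y,290:336:3].mean(1).astype(int))
```

```text
[ 0.74528747 -0.02714727  0.33459524]
[272 114  16  15 185] [279.7 120.9] [0.7296 0.0063 0.053 ] [0.7297 0.0061 0.0551]
[370 131  15  16 180] [377.  138.3] [ 0.7087 -0.0751  0.053 ] [ 0.7089 -0.0748  0.0544]
312 ###########........................................#.## [87 86 88 88 86 87 87 87 87 87 87 85 82 88 88 87]
314 ###########....................................##.##### [87 86 87 87 88 88 88 88 89 88 87 86 81 89 89 87]
316 ###########................................#.########## [100  87  87  87  86  87  87  88  88  88  88  88  81  88  88  88]
318 ###########................................############ [110  94  86  84  86  85  85  87  87  87  87  87  81  88  88  88]
320 ###########................................############ [110 111  91  87  88  86  86  86  85  85  86  86  81  87  87  89]
322 ###########...............................############# [110 111  89  88  88  88  89  88  89  89  87  86  82  88  90 103]
324 ###########...............................############# [110 110  90  88  88  87  88  87  88  89  88  88  81 113 124 125]
326 ################..........................############# [109 109  89  88  89  89  88  89  89  88  86  88  83 127 125 126]
328 ########################..#..###.........############## [113 110  88  88  90  89  89  90  90  89  89  89  83 128 126 126]
330 ####################################################### [125 123  87  86  89  89  89  89  90  89  90  89  84 128 127 125]
```

```bash
python3 -m creep '[{"delta_pos":[-0.29,-0.05,0],"twist":-0.022,"jaw":0.3},{"delta_pos":[0,0,-1.5],"twist":0,"jaw":0.3},{"delta_pos":[0,0,-1.5],"twist":0,"jaw":0.3},{"delta_pos":[0,0,-1],"twist":0,"jaw":0.3},{"delta_pos":[0,0,-0.7],"twist":0,"jaw":0.3},{"delta_pos":[0,0,-0.2],"twist":0,"jaw":0.3},{"delta_pos":[0,0,0],"twist":0,"jaw":0.3},{"delta_pos":[0,0,0],"twist":0,"jaw":0.3}]'
python3 hand.py | head -6; python3 hand2.py
```

```text
clock: 16.6
position: [0.6657, -0.022, 0.1428]
eef_rot: [-180.0, -0.1, -5.8]
force: [-0.7, -0.9, -4.3]
finger_gap: 0.0539
gripper_force: 85.9
[ 0.66571949 -0.02203975  0.14283778] [-1.79998835e+02 -5.79520929e-02 -5.79377601e+00] [-24.  50.  44.  90. -40.  57. -63.]
8765 [[-21.8 -26.7 -29. ]
 [  7.6   0.1 -27.4]
 [ 30.   25.2 -22.7]]
plane [ 0.0000e+00  7.0000e-03 -2.7096e+01]
224 300 338 ........................................####################........................................
408 [ 3.95 -0.24 28.19] inl 0.7
243 [ 3.84  0.2  16.42] inl 0.52
edge slope deg 63.2 [-19.86   0.87] 20
edge slope deg -54.4 [-18.56  -6.99] 20
keyway world deg 165.15 centre world [ 0.6695 -0.0226  0.1701]
[[327.0, 325.0, -18.2, 4.1], [323.0, 329.0, -20.3, 2.5], [317.0, 328.0, -19.8, -0.1], [311.0, 329.0, -20.3, -2.7], [305.0, 327.0, -19.3, -5.2], [300.0, 326.0, -18.8, -7.3], [295.0, 323.0, -17.2, -9.4]]
```

```bash
python3 -m creep '[{"delta_pos":[-0.05,0.08,0],"twist":0,"jaw":0.3},{"delta_pos":[0,0,-0.3],"twist":0,"jaw":0.3},{"delta_pos":[0,0,-0.3],"twist":0,"jaw":0.3},{"delta_pos":[0,0,-0.2],"twist":0,"jaw":0.3},{"delta_pos":[0,0,-0.2],"twist":0,"jaw":0.3},{"delta_pos":[0,0,-0.2],"twist":0,"jaw":0.3},{"delta_pos":[0,0,-0.2],"twist":0,"jaw":0.3},{"delta_pos":[0,0,0],"twist":0,"jaw":0.3}]'
```

```text
clock: 17.65
position: [0.6649, -0.0211, 0.1281]
eef_rot: [180.0, 0.0, -5.8]
force: [0.0, 0.7, -4.3]
finger_gap: 0.0536
gripper_force: 85.9
```

```bash
python3 -m creep '[{"delta_pos":[0,0,-0.1],"twist":0,"jaw":0.3},{"delta_pos":[0,0,-0.1],"twist":0,"jaw":0.3},{"delta_pos":[0,0,-0.1],"twist":0,"jaw":0.3},{"delta_pos":[0,0,-0.1],"twist":0,"jaw":0.3},{"delta_pos":[0,0,-0.1],"twist":0,"jaw":0.3},{"delta_pos":[0,0,-0.1],"twist":0,"jaw":0.3},{"delta_pos":[0,0,0],"twist":0,"jaw":0.3},{"delta_pos":[0,0,0],"twist":0,"jaw":0.3}]'
```

```text
clock: 18.65
position: [0.6649, -0.0211, 0.1223]
eef_rot: [-180.0, -0.0, -5.8]
force: [0.5, 0.5, -4.7]
finger_gap: 0.054
gripper_force: 85.9
```

```bash
python3 -m creep '[{"delta_pos":[0,0,-0.2],"twist":0,"jaw":0.3},{"delta_pos":[0,0,-0.3],"twist":0,"jaw":0.3},{"delta_pos":[0,0,-0.3],"twist":0,"jaw":0.3},{"delta_pos":[0,0,-0.3],"twist":0,"jaw":0.3},{"delta_pos":[0,0,-0.3],"twist":0,"jaw":0.3},{"delta_pos":[0,0,-0.3],"twist":0,"jaw":0.3},{"delta_pos":[0,0,-0.2],"twist":0,"jaw":0.3},{"delta_pos":[0,0,0],"twist":0,"jaw":0.3}]'
```

```text
clock: 19.65
position: [0.6649, -0.0211, 0.1031]
eef_rot: [180.0, 0.0, -5.8]
force: [0.6, 0.6, -5.5]
finger_gap: 0.054
gripper_force: 85.9
```

```bash
python3 -m creep '[{"delta_pos":[0,0,-0.05],"twist":0,"jaw":0.3},{"delta_pos":[0,0,-0.05],"twist":0,"jaw":0.3},{"delta_pos":[0,0,-0.05],"twist":0,"jaw":0.3},{"delta_pos":[0,0,-0.05],"twist":0,"jaw":0.3},{"delta_pos":[0,0,0],"twist":0,"jaw":0.3},{"delta_pos":[0,0,0],"twist":0,"jaw":0.3},{"delta_pos":[0,0,0],"twist":0,"jaw":0.3},{"delta_pos":[0,0,0],"twist":0,"jaw":0.3}]'
```

```text
clock: 20.65
position: [0.6649, -0.0212, 0.1013]
eef_rot: [180.0, -0.0, -5.8]
force: [0.5, -0.7, -4.3]
finger_gap: 0.0539
gripper_force: 85.9
```

```bash
python3 -m creep '[{"delta_pos":[0,0,-0.05],"twist":0,"jaw":0.3},{"delta_pos":[0,0,0],"twist":0,"jaw":0.3},{"delta_pos":[0,0,0],"twist":0,"jaw":1},{"delta_pos":[0,0,0],"twist":0,"jaw":1},{"delta_pos":[0,0,0],"twist":0,"jaw":1},{"delta_pos":[0,0,0],"twist":0,"jaw":1},{"delta_pos":[0,0,1],"twist":0,"jaw":1},{"delta_pos":[0,0,2],"twist":0,"jaw":1}]'
python3 -m creep '[{"delta_pos":[0,0,3],"twist":0,"jaw":1},{"delta_pos":[0,0,4],"twist":0,"jaw":1},{"delta_pos":[0,0,3],"twist":0,"jaw":1},{"delta_pos":[0,0,0],"twist":0,"jaw":1},{"delta_pos":[0,0,0],"twist":0,"jaw":1},{"delta_pos":[0,0,0],"twist":0,"jaw":1},{"delta_pos":[0,0,0],"twist":0,"jaw":1},{"delta_pos":[0,0,0],"twist":0,"jaw":1}]'
python3 - <<'E'
from h import *
from scipy.optimize import least_squares
W=cam("wrist"); v,u=np.mgrid[0:400,0:640]; px=np.c_[u.ravel(),v.ravel()]; P=depthpt(W,px)
m=(W["depth"].ravel()>0)&(np.hypot(P[:,0]-.669,P[:,1]+.0216)<.033)&(P[:,2]>.118)&(P[:,2]<.16)
print(np.percentile(P[m,2],[5,50,95]).round(4),m.sum())
m&=P[:,2]>.122
q=P[m]; print("plane",np.linalg.lstsq(np.c_[q[:,:2],np.ones(len(q))],q[:,2],rcond=None)[0].round(3))
ct=max(cv2.findContours(m.reshape(400,640).astype(np.uint8),cv2.RETR_EXTERNAL,cv2.CHAIN_APPROX_NONE)[0],key=len)[:,0]
Q=onplane(W,ct,.128)[:,:2]; print(least_squares(lambda p:np.hypot(*(Q-p[:2]).T)-p[2],[.669,-.0216,.028],loss='soft_l1',f_scale=.0005).x.round(4))
m=(np.hypot(P[:,0]-.669,P[:,1]+.0216)<.013); print("shaft top z",np.percentile(P[m,2],[20,50,80]).round(4))
E
```

```text
clock: 21.65
position: [0.6644, -0.0211, 0.1313]
eef_rot: [180.0, 0.1, -5.8]
force: [0.7, 0.7, -0.3]
finger_gap: 0.0856
gripper_force: 0.0
clock: 22.65
position: [0.6646, -0.0212, 0.2303]
eef_rot: [180.0, 0.0, -5.8]
force: [-0.3, -0.5, -0.4]
finger_gap: 0.0854
gripper_force: 0.0
[0.1213 0.1282 0.1295] 2479
plane [ 0.003 -0.001  0.126]
[ 0.6689 -0.0217  0.0275]
shaft top z [0.3043 0.3102 0.3143]
```

```bash
python3 -c "
from workcell import bot
print(bot.finish_job())"
```

```text
the job is handed in; nothing more can be done
None
```

I handed the job in at about 23 s of the 72 s limit: the key measured home in its pocket before the pulley went on, and the released pulley is seated level and centred on the shoulder (boss top at 128 mm); the hand-in gave no verdict.

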